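# Scan the large petri dish

## Robot

A 6-joint arm with a two-finger parallel gripper is mounted at the origin on the work surface. World frame = base frame: x ahead of the robot, y to its left, z up, the work surface at z = 0. Lengths are in m, angles in degrees, forces in N, time in s.
With the tool pointing down it reaches from about 0.35 to 0.875 m from the base axis. Payload 4.2 kg.
Tool frame: the origin (TCP) lies on the centre line of the jaws, within the pads' length; the fingertips stand 17 mm ahead of it and the grasp point (between the pads) lies 2 mm behind it; z points along the fingers, y is the direction in which the jaws open and shut (so a half turn about z gives the same grasp; the last joint's range is limited). The gripper opens to 87 mm and grips with 3 to 60 N. Pads are 19 mm wide; open, the fingers measure 117 mm over their backs; the gripper's body (75 mm by 190 mm) begins 51 mm behind the grasp point.
Start: joints at [81.509, 22.042, 0.453, 0, -68.411, -14.817], TCP at [0.247, 0.574, 0.21] pointing down, gripper open.
Joint ranges: [-179.83, 179.83], [-69.29, 118.12], [-61.27, 80.66], [-181.25, 117.63], [-171.15, -9.14], [-177.46, 177.46]. Speed limits (degrees/s): [159.86, 159.86, 180, 180, 180, 180].

## Interface

Orientations are given as a 3x3 rotation matrix whose columns are the frame's x, y, z axes.
In Python, from station import * gives the robot as it stands.
- The arm moves only by the tool play_rows, never from a script. Its argument "targets" is a list that holds one entry, the list of rows, each a list of 5 numbers: the closure, from 0 (fully open) to 1 (shut), then the shift along the world's x, y, z in m, then the turn about the world's z in rad. In form: [[[gripper, x, y, z, twist], ...]]. A call has 1 to 5 rows; each row is the pose to reach, as a shift and turn from the pose commanded when the call began; what a row does not reach only later rows make up. A row lasts 1/12 s, in which the tool goes at most 41.7 mm and 7.16 degrees, less where a joint would pass 70% of its speed; a pose out of reach is approached as far as the arm can. A call with a gripper value outside its range is refused whole. The fingers move at their own pace and stop on an object; the grip force is fixed at half the most. Time passes only in rows, so rows that repeat a pose let the fingers close. It gives the time, the measured TCP pose, the force and the opening at its end, in the units of the state.
- sense(): the state, without advancing time (a new reading comes with each control period).
- capture(name): name is "scene" or "top" or "wrist"; returns the picture (480x640x3 uint8, blue, green, red); there is no depth.
- get_calibration(name): a dict with "camera_matrix" (3x3 intrinsics, pixels), "T" (4x4, takes a point from camera to world coordinates). Camera axes: x right, y up, looking along -z (the intrinsics and any distortion apply to the point x, -y, -z); pixel columns grow to the right and rows downward; lengths in m; the calibration is good to about 2 mm. A picture is of the moment at which its call begins: read the wrist's pose just before it. get_calibration takes no time and is no camera call; for the wrist camera it gives the pose at the moment of the call.
- finish_job(): hands the job in, once; it reports no verdict.
The state is a dict: "time_s": time; "joints": joint angles; "joint_velocities": joint speeds; "effort": joint torques, N m; "tcp_pos": TCP position; "ee_rot": TCP orientation; "wrist_force": force on the tool from outside, world axes, zero at the start; "moment": the same for the moment, N m; "gripper_width": opening from 0.0 (shut) to 1.0 (fully open).
Only numpy, scipy, OpenCV 4.12 (cv2) and the standard library are available. Lean on these libraries where they do the work, as an engineer would, in place of code of your own. Each camera call takes 0.05 s, during which the arm holds its last target. There are 200 camera calls.

## Task

Pick the stick-shaped code reader up off its charging dock and scan the code label on the large petri dish: hold the reader upright and still for two seconds with its lower end about 40 mm above the middle of the label, without touching the dish. Then gently stand the reader back up on the middle of the dock and let go. Scan only the large dish, not the small one, and leave both dishes where they are.

Things in the scene. Friction and masses are not known exactly. Their poses are not given: they have to be found in the camera images.
- reader: code reader, 135 mm tall, 220 g, loose, standing upright on its dock: round black head (46 mm diameter, lowest 22 mm) tapering to a grey handle, 36 mm along its x by 30 mm along its y, flat-sided from 40 mm up to the top; grip it across x or y, 85 to 115 mm above the underside. Origin: centre of its underside, where the scanning window looks down; z up along the handle.
- dock: the reader's charging dock: flat grey plate, 100 x 100 mm, 14 mm thick, fixed to the bench, with a round black mark 68 mm across in the middle of its flat top. Origin: centre of its underside; z up. The reader stands on its top, 14 mm above this origin, at first within 15 mm of the middle.
- large_dish: large round petri dish, 90 mm across, 16 mm high, loose, a code label (white, 30 x 20 mm, black bars) flat on its lid, label middle 18 mm off the dish's centre. Origin: on the bench right under the label's middle; the label is 17 mm above it, the dish's centre at x = -18 mm; z up. A rectangular well plate (128 x 86 x 22 mm) nearby bears a label too: ignore it.
- small_dish: small round petri dish, 56 mm across, 16 mm high, loose, with a label of its own: do not scan or move it. Origin: centre of its underside; z up. Nothing on the way from the dock to the dishes is over 25 mm high: a reader carried with its underside 80 mm above the bench clears everything.
Things that resemble listed ones, but are neither listed nor needed, are in the scene too. Of the things like the reader, leave any that is turquoise; of the rest the smaller one is meant.

How it is judged:
By the outcome, as a careful person would: the job done as asked, in the order asked, and still so for the second after the job is handed in, with the robot touching nothing.
It also fails if it takes over 45 s, if anything falls off the work surface, if the arm or the gripper's body presses on something with over 40 N, if the wrist force passes 120 N, or if a joint passes its speed limit or range.

## Working session

There is one attempt and no reset: what is moved stays moved. The work goes in short steps, Python scripts to look and compute and a tool call to move; the robot and the scene stay as the last step left them, time stands still between calls to the robot, and variables do not carry over. Pictures are saved under pics/ and viewed, on a budget of 10 in all, crops included, one or two more only if the job needs it, and the job is handed in when it is done.

Besides the shell and the picture viewer there is one more tool, called after "Call:" as name([rows], argument=value, ...), one row to a line, values as JSON. play_rows: Moves the arm, as the interface text tells. Its arguments: {"type":"object","properties":{"targets":{"type":"array","items":{"type":"array","items":{"type":"array","items":{"type":"number"}}}}},"required":["targets"]}

```bash
mkdir -p pics
cat > h.py <<'E'
from station import *
import numpy as np, cv2
def ray(name,uv,z,cal=None):
    c=cal or get_calibration(name); K=np.array(c["camera_matrix"]);T=np.array(c["T"])
    out=[]
    zs=np.broadcast_to(z,len(uv))
    for (u,v),h in zip(uv,zs):
        d=np.linalg.inv(K)@[u,v,1]; d=T[:3,:3]@[d[0],-d[1],-d[2]]; o=T[:3,3]
        out.append(o+d*(h-o[2])/d[2])
    return np.array(out)
E
python3 - <<'E'
from h import *
for n in("top","scene"):
    c=get_calibration(n); print(n,c.keys(),np.round(c["camera_matrix"],1).tolist(),np.round(c["T"],3).tolist())
    cv2.imwrite(f"pics/{n}0.png",capture(n))
print(sense())
E
```

```text
top dict_keys(['camera_matrix', 'T']) [[481.4, 0.0, 317.4], [0.0, 481.4, 234.1], [0.0, 0.0, 1.0]] [[-0.116, 0.971, -0.207, 0.294], [-0.993, -0.113, 0.029, 0.011], [0.005, 0.209, 0.978, 0.97], [0.0, 0.0, 0.0, 1.0]]
scene dict_keys(['camera_matrix', 'T']) [[594.7, 0.0, 308.0], [0.0, 594.7, 240.6], [0.0, 0.0, 1.0]] [[-0.35, -0.794, 0.496, 1.11], [0.937, -0.301, 0.18, 0.227], [0.007, 0.528, 0.849, 1.053], [0.0, 0.0, 0.0, 1.0]]
{'time_s': 0.1, 'joints': array([ 8.15081047e+01,  2.20871324e+01,  3.87947559e-01, -2.59429789e-02,
       -6.84107822e+01, -1.48145643e+01]), 'joint_velocities': array([-0.10403684, -0.10880582,  0.24603025,  0.14395271, -0.01892238,
        0.05171248]), 'effort': array([-3.09219977e-04, -3.91693926e+01,  1.87933445e+01,  4.23184097e+00,
        1.34053864e-02, -7.99283634e-05]), 'tcp_pos': array([0.24706045, 0.57348596, 0.20856152]), 'ee_rot': array([[ 9.18335721e-01, -3.95801735e-01, -6.99824241e-04],
       [-3.95802345e-01, -9.18333890e-01, -1.83603705e-03],
       [ 8.40343313e-05,  1.96309048e-03, -9.99998070e-01]]), 'wrist_force': array([ 1.08902705, -0.26047969, -0.57601378]), 'moment': array([-0.00483053, -0.02166294,  0.00454447]), 'gripper_width': 0.9980675422345012}
```

View pics/top0.png

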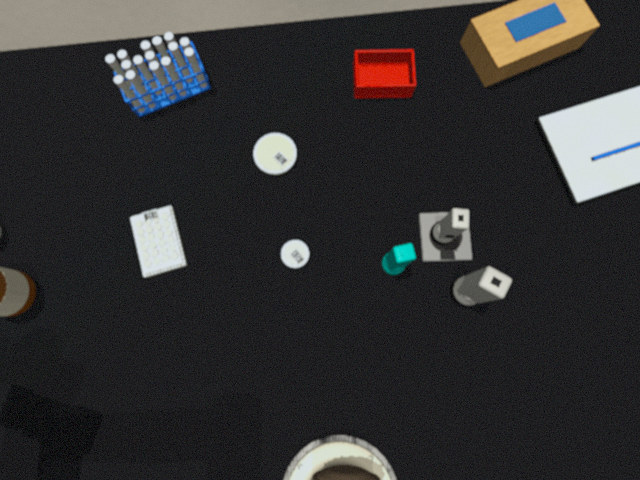

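View pics/scene0.png

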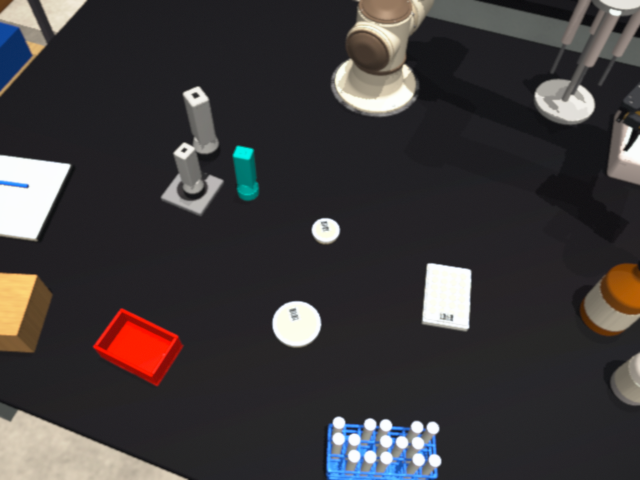

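Top view: the reader stands on the dock, with its top at about (460,218) and the dock at (445,237). The large dish is at (275,153) with its label at (280,158). The taller grey decoy is at (495,285) and the turquoise one at (400,258). The scene view agrees: reader top (186,150), dish (297,324), label (294,314).

Run:
```python
from h import *
T=cv2.imread("pics/top0.png");S=cv2.imread("pics/scene0.png")
def big(mask,roi):
    x0,y0,x1,y1=roi; m=np.zeros_like(mask); m[y0:y1,x0:x1]=mask[y0:y1,x0:x1]
    c=max(cv2.findContours(m,cv2.RETR_EXTERNAL,cv2.CHAIN_APPROX_NONE)[0],key=cv2.contourArea); return c
for n,I,rd,rr,rl,td in(("top",T,(245,125,305,180),(448,205,474,232),(270,150,290,168),(410,203,478,268)),("scene",S,(265,295,330,352),(174,141,198,163),(285,303,304,325),(158,140,226,216))):
    g=cv2.cvtColor(I,6)
    c=big((g>130).astype(np.uint8),rd);(e)=cv2.fitEllipse(c); print(n,"dish",e,ray(n,[e[0]],.014))
    x0,y0,x1,y1=rl; sub=g[y0:y1,x0:x1]; ys,xs=np.nonzero(sub<130); uv=[(xs.mean()+x0,ys.mean()+y0)]; print("label",uv,ray(n,uv,.017))
    c=big((g>165).astype(np.uint8),rr); r=cv2.minAreaRect(c); print("rtop",r,ray(n,[r[0]],.149)); print(ray(n,cv2.boxPoints(r),.149)[:,:2])
    c=big((g>60).astype(np.uint8),td); h=cv2.convexHull(c); print("dock",cv2.minAreaRect(c)); 
    x0,y0,x1,y1=td
    if n=="top":cv2.imwrite("pics/crop.png",np.hstack([cv2.resize(I[y0-10:y0+80,x0-10:x0+80],(400,400),interpolation=2),cv2.resize(S[135:225,150:240],(400,400),interpolation=2)]))
```

```text
top dish ((274.6138916015625, 152.92962646484375), (40.74714279174805, 43.2667236328125), 82.23252868652344) [[0.68032486 0.05212788 0.014     ]]
label [(np.float64(282.14285714285717), np.float64(159.57142857142858))] [[0.66264233 0.03780697 0.017     ]]
rtop ((460.5, 218.0), (18.0, 15.0), 90.0) [[ 0.46759701 -0.26624405  0.149     ]]
[[ 0.4852568  -0.25599071]
 [ 0.48220148 -0.28233003]
 [ 0.4500761  -0.27641676]
 [ 0.45311176 -0.2502894 ]]
dock ((445.0837707519531, 234.67259216308594), (54.07651138305664, 51.22662353515625), 85.91438293457031)
scene dish ((296.2162780761719, 323.3710632324219), (45.028038024902344, 48.00146484375), 87.05242919921875) [[0.68378588 0.05139363 0.014     ]]
label [(np.float64(293.14285714285717), np.float64(311.42857142857144))] [[0.66403446 0.0375133  0.017     ]]
rtop ((184.25001525878906, 150.25001525878906), (12.020814895629883, 18.384777069091797), 45.0) [[ 0.47187024 -0.26567684  0.149     ]]
[[ 0.48454488 -0.28280537]
 [ 0.4452093  -0.27412675]
 [ 0.45912579 -0.24845395]
 [ 0.49787716 -0.2574342 ]]
dock ((196.10394287109375, 174.06336975097656), (56.639442443847656, 77.6043701171875), 16.113418579101562)
```

View pics/crop.png

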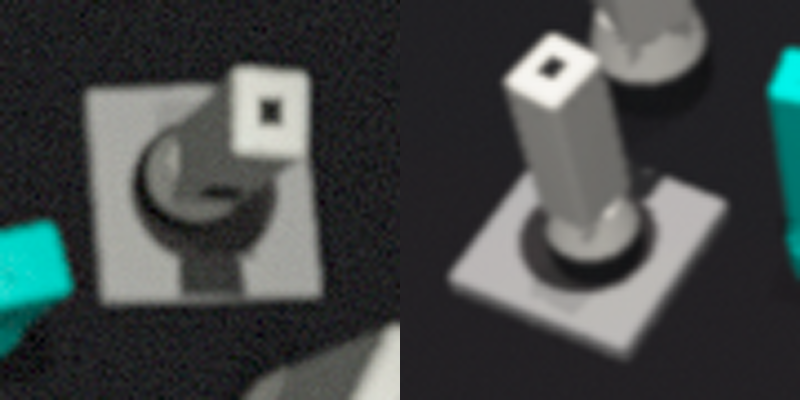

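Run:
```python
from h import *
a=lambda p:[(400+x/4.444,193+y/4.444) for x,y in p]
b=lambda p:[(150+x/4.444,135+y/4.444) for x,y in p]
def tri(p,q):
    A=[];B=[]
    for n,uv in(("top",p),("scene",q)):
        o=np.array(get_calibration(n)["T"])[:3,3]; d=ray(n,[uv],0)[0]-o; d/=np.linalg.norm(d); P=np.eye(3)-np.outer(d,d); A.append(P);B.append(P@o)
    return np.linalg.solve(sum(A),sum(B)).round(4)
print("reader top",tri((460.75,218.2),b([(552,70)])[0]))
print("tall",tri((496,282.5),(197,94)),"turq",tri((403.5,252),(244.5,152)))
c=ray("top",a([(232,66),(308,74),(304,158),(234,154)]),.149)[:,:2];print(c,c.mean(0),np.linalg.norm(c-np.roll(c,-1,0),axis=1),np.degrees([np.arctan2(*(c[i]-c[j])[::-1]) for i,j in((0,3),(1,2),(0,1),(3,2))]))
c=ray("scene",b([(552,34),(600,65),(552,109),(505,80)]),.149)[:,:2];print(c,c.mean(0),np.linalg.norm(c-np.roll(c,-1,0),axis=1),np.degrees([np.arctan2(*(c[i]-c[j])[::-1]) for i,j in((0,1),(3,2),(0,3),(1,2))]))
print("dock",ray("top",a([(85,88),(100,304),(322,295)]),.014),ray("scene",b([(660,178),(727,205),(627,355),(450,280)]),.014))
# head bottom
print("tall base top",ray("top",[(470,291)],0.01))
c=get_calibration("wrist");print(np.round(c["camera_matrix"],1),np.round(c["T"],3))
```

```text
reader top [ 0.4454 -0.159   0.2183]
tall [ 0.3467 -0.2954  0.1755] turq [ 0.4216 -0.1602  0.1327]
[[ 0.48748742 -0.25496153]
 [ 0.48076319 -0.28440889]
 [ 0.44724523 -0.27661909]
 [ 0.45202421 -0.24948394]] [ 0.46688001 -0.26636836] [0.03020534 0.03441126 0.02755277 0.03588375] [ -8.78042484 -13.0836678   77.13718868  80.01162876]
[[ 0.39055276 -0.10730584]
 [ 0.39971243 -0.08051022]
 [ 0.43061952 -0.09093561]
 [ 0.42271153 -0.11664503]] [ 0.41089906 -0.09884918] [0.02831792 0.03261804 0.02689815 0.03348742] [-108.872221   -107.0974333   163.80623274  161.36003595]
dock [[ 0.51671095 -0.2294383   0.014     ]
 [ 0.41640326 -0.22002688  0.014     ]
 [ 0.40882971 -0.32054725  0.014     ]] [[ 0.35088537 -0.07165858  0.014     ]
 [ 0.35486958 -0.03471094  0.014     ]
 [ 0.45580051 -0.04821715  0.014     ]
 [ 0.44525903 -0.14432671  0.014     ]]
tall base top [[ 0.34714703 -0.3053976   0.01      ]]
[[400.3   0.  313.8]
 [  0.  400.3 243. ]
 [  0.    0.    1. ]] [[-0.396  0.876  0.275  0.322]
 [-0.918 -0.378 -0.116  0.541]
 [ 0.003 -0.299  0.954  0.385]
 [ 0.     0.     0.     1.   ]]
```

Run:
```python
from h import *
b=lambda p:[(150+(x-400)/4.444,135+y/4.444) for x,y in p]
c=ray("scene",b([(552,34),(600,65),(552,109),(505,80)]),.149)[:,:2];print(c,c.mean(0),np.linalg.norm(c-np.roll(c,-1,0),axis=1),np.degrees([np.arctan2(*(c[i]-c[j])[::-1]) for i,j in((0,1),(3,2),(0,3),(1,2))]))
print("dock",ray("scene",b([(660,178),(727,205),(627,355),(450,280)]),.014))
```

```text
[[ 0.45424971 -0.2746684 ]
 [ 0.46289506 -0.24658711]
 [ 0.49303985 -0.25509927]
 [ 0.48560035 -0.28198095]] [ 0.47394624 -0.26458393] [0.02938199 0.03132357 0.02789213 0.03219217] [-107.11194238 -105.46942172  166.87048615  164.23160359]
dock [[ 0.42137612 -0.25720302  0.014     ]
 [ 0.42489335 -0.21908539  0.014     ]
 [ 0.52314698 -0.22584533  0.014     ]
 [ 0.51382275 -0.32501385  0.014     ]]
```

Dock centre is about (0.466,-0.273), reader about (0.469,-0.266) with its long axis near -12°, and label about (0.663,0.038). I'll go over the dish first to get a wrist view.

Call:
play_rows([
  [[0,0.023,-0.0315,0,0.04],[0,0.046,-0.063,0,0.08],[0,0.069,-0.0945,0,0.12],[0,0.092,-0.126,0,0.16],[0,0.115,-0.1575,0,0.2]],
])

```text
time_s: 0.52
tcp_pos: [0.3627, 0.4147, 0.2091]
ee_rot: [[0.979, -0.203, -0.001], [-0.203, -0.979, -0.001], [-0.0, 0.001, -1.0]]
wrist_force: [0.1, 0.5, -0.4]
gripper_width: 0.998
```

Call:
play_rows([
  [[0,0.023,-0.0315,0,0],[0,0.046,-0.063,0,0],[0,0.069,-0.0945,0,0],[0,0.092,-0.126,0,0],[0,0.115,-0.1575,0,0]],
])

```text
time_s: 0.93
tcp_pos: [0.4777, 0.2571, 0.2093]
ee_rot: [[0.979, -0.205, -0.001], [-0.205, -0.979, -0.0], [-0.001, 0.0, -1.0]]
wrist_force: [0.8, -0.4, 0.9]
gripper_width: 1.005
```

Call:
play_rows([
  [[0,0.023,-0.0315,0,0],[0,0.046,-0.063,0,0],[0,0.069,-0.0945,0,0],[0,0.092,-0.126,0,0],[0,0.115,-0.1575,0,0]],
])

```text
time_s: 1.35
tcp_pos: [0.5928, 0.0997, 0.2092]
ee_rot: [[0.979, -0.205, -0.001], [-0.205, -0.979, -0.0], [-0.001, 0.0, -1.0]]
wrist_force: [-0.1, 1.8, -0.1]
gripper_width: 1.004
```

Call:
play_rows([
  [[0,0.019,-0.026,0,0],[0,0.038,-0.052,0,0],[0,0.038,-0.052,0,0],[0,0.038,-0.052,0,0]],
])

```text
time_s: 1.68
tcp_pos: [0.6304, 0.0479, 0.2082]
ee_rot: [[0.978, -0.208, -0.002], [-0.208, -0.978, -0.0], [-0.002, 0.001, -1.0]]
wrist_force: [0.1, 0.8, 0.3]
gripper_width: 0.998
```

Run:
```python
from h import *
c=get_calibration("wrist"); I=capture("wrist"); cv2.imwrite("pics/w1.png",I); np.savez("w1.npz",**c)
s=sense();print(s["tcp_pos"],s["ee_rot"][:2,1],s["joints"])
```

```text
[0.62992182 0.04891151 0.20858201] [-0.20676919 -0.9783896 ] [ 1.90774138e+01  2.28022863e+01  1.49939004e+00 -2.65737112e-02
 -6.87992237e+01  5.89991039e+01]
```

View pics/w1.png

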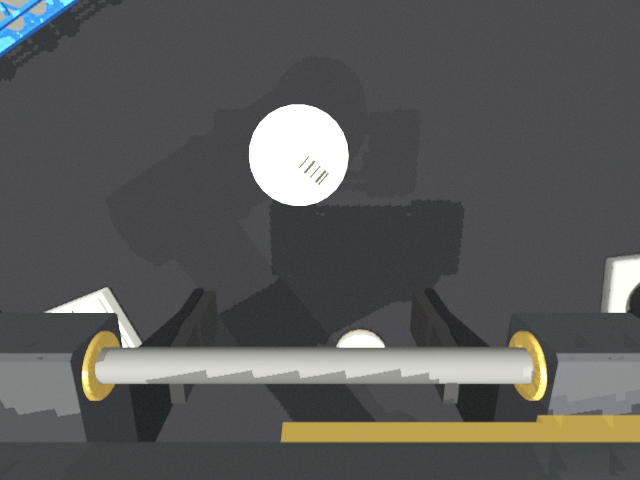

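The wrist view shows the dish at (299,155), 100 px across, and the label bars around (314,171).

Run:
```python
from h import *
I=cv2.imread("pics/w1.png"); c=dict(np.load("w1.npz")); g=cv2.cvtColor(I,6)
m=(g>150).astype(np.uint8); m[:95]=0;m[215:]=0;m[:,:240]=0;m[:,360:]=0
k=max(cv2.findContours(m,0,1)[0],key=cv2.contourArea); e=cv2.fitEllipse(k); print(e,ray("",[e[0]],.014,c))
f=np.zeros_like(g); cv2.drawContours(f,[k],-1,1,-1); f=cv2.erode(f,np.ones((9,9))); ys,xs=np.nonzero((g<215)&(f>0))
r=cv2.minAreaRect(np.c_[xs,ys].astype(np.float32)); print(r,len(xs),ray("",[r[0],(xs.mean(),ys.mean())],.017,c)); print(ray("",cv2.boxPoints(r),.017,c))
```

```text
((298.2043762207031, 154.6786651611328), (99.12918853759766, 101.54418182373047), 164.77908325195312) [[0.68140445 0.05105088 0.014     ]]
((313.3882751464844, 170.04705810546875), (26.899375915527344, 15.18513298034668), 40.601295471191406) 139 [[0.66537914 0.04038436 0.017     ]
 [0.66423819 0.03953518 0.017     ]]
[[0.67088084 0.05328322 0.017     ]
 [0.67904712 0.04232193 0.017     ]
 [0.65985227 0.02742651 0.017     ]
 [0.65141181 0.03840436 0.017     ]]
```

Call:
play_rows([
  [[0,-0.0198,-0.0307,0.003,0],[0,-0.0396,-0.0614,0.006,0],[0,-0.0594,-0.0921,0.009,0],[0,-0.0792,-0.1228,0.012,0],[0,-0.099,-0.1535,0.015,0]],
])

```text
time_s: 2.15
tcp_pos: [0.5296, -0.1038, 0.2248]
ee_rot: [[0.979, -0.203, 0.0], [-0.203, -0.979, 0.0], [0.0, -0.0, -1.0]]
wrist_force: [0.2, -0.4, -0.1]
gripper_width: 1.001
```

Call:
play_rows([
  [[0,-0.0198,-0.0307,0.003,0],[0,-0.0396,-0.0614,0.006,0],[0,-0.0594,-0.0921,0.009,0],[0,-0.0792,-0.1228,0.012,0],[0,-0.099,-0.1535,0.015,0]],
])

```text
time_s: 2.57
tcp_pos: [0.431, -0.2573, 0.24]
ee_rot: [[0.979, -0.203, 0.001], [-0.203, -0.979, 0.0], [0.001, -0.0, -1.0]]
wrist_force: [0.3, 0.8, -0.3]
gripper_width: 1.002
```

Call:
play_rows([
  [[0,0,0,0,0],[0,0,0,0,0],[0,0,0,0,0]],
])

```text
time_s: 2.82
tcp_pos: [0.4322, -0.2566, 0.2397]
ee_rot: [[0.979, -0.204, 0.0], [-0.204, -0.979, 0.0], [0.0, -0.0, -1.0]]
wrist_force: [0.9, 0.3, -0.2]
gripper_width: 0.999
```

Run:
```python
from h import *
c=get_calibration("wrist"); I=capture("wrist"); cv2.imwrite("pics/w2.png",I); np.savez("w2.npz",**c)
s=sense();print(s["tcp_pos"],s["ee_rot"][:2,1],s["joints"])
```

```text
[ 0.43256137 -0.2563406   0.23953952] [-0.20360679 -0.9790527 ] [-1.21318212e+01  8.79857818e+00 -1.34647463e+01 -1.78519846e-02
 -6.77314821e+01  9.03906304e+01]
```

View pics/w2.png

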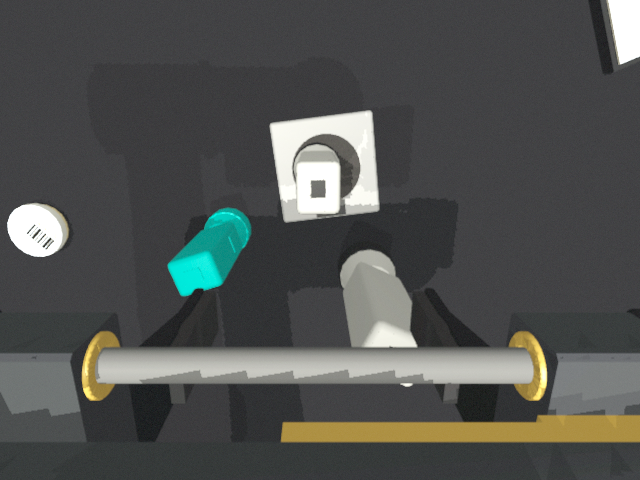

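The wrist view shows the reader top centred at (318.5,188) and square to the image, so the tool's turn already matches it. The dock corners are at (270,124), (371,110), (379,211) and (285,222).

Run:
```python
from h import *
I=cv2.imread("pics/w2.png"); c=dict(np.load("w2.npz")); g=cv2.cvtColor(I,6)
s=g[175:202,305:333]; ys,xs=np.nonzero(s<150); p=(xs.mean()+305,ys.mean()+175); print("hole",p,ray("",[p],.149,c))
print(ray("",[(297.5,160),(340.5,161),(340.5,213),(297,213)],.149,c))
d=ray("",[(270,124),(371,110.5),(379,211),(284.5,221.5)],[.014]*4,c); print(d,d.mean(0),(d[0]+d[2])/2,(d[1]+d[3])/2)
print("cam",c["T"][:3,3])
```

```text
hole (np.float64(317.72477064220186), np.float64(188.61009174311926)) [[ 0.46718019 -0.26674565  0.149     ]]
[[ 0.48838809 -0.2575477   0.149     ]
 [ 0.48198383 -0.28506949  0.149     ]
 [ 0.44759602 -0.27860549  0.149     ]
 [ 0.45366929 -0.24951209  0.149     ]]
[[ 0.51514104 -0.23102773  0.014     ]
 [ 0.5074643  -0.32825314  0.014     ]
 [ 0.40900531 -0.3203707   0.014     ]
 [ 0.41800985 -0.2228658   0.014     ]] [ 0.46240513 -0.27562934  0.014     ] [ 0.46207318 -0.27569921  0.014     ] [ 0.46273708 -0.27555947  0.014     ]
cam [ 0.51206586 -0.27331838  0.4161576 ]
```

Call:
play_rows([
  [[0,0.018,-0.005,0,0],[0,0.0355,-0.01,0,0],[0,0.0355,-0.01,-0.02,0],[0,0.0355,-0.01,-0.045,0],[0,0.0355,-0.01,-0.065,0]],
])

```text
time_s: 3.28
tcp_pos: [0.4685, -0.2656, 0.1729]
ee_rot: [[0.979, -0.203, -0.001], [-0.203, -0.979, 0.001], [-0.001, -0.001, -1.0]]
wrist_force: [-0.9, -0.4, -0.6]
gripper_width: 1.0
```

Call:
play_rows([
  [[0,0,0,-0.018,0],[0,0,0,-0.036,0],[0,0,0,-0.052,0],[0,0,0,-0.0615,0],[0,0,0,-0.0615,0]],
])

```text
time_s: 3.7
tcp_pos: [0.4669, -0.2658, 0.1107]
ee_rot: [[0.979, -0.203, -0.005], [-0.203, -0.979, 0.002], [-0.005, -0.001, -1.0]]
wrist_force: [-0.6, 0.2, 0.1]
gripper_width: 0.999
```

Call:
play_rows([
  [[0.2,0,0,0,0],[0.35,0,0,0,0],[0.45,0,0,0,0],[0.55,0,0,0,0],[0.6,0,0,0,0]],
])

```text
time_s: 4.12
tcp_pos: [0.4681, -0.2676, 0.1138]
ee_rot: [[0.979, -0.205, 0.001], [-0.205, -0.979, -0.0], [0.002, 0.0, -1.0]]
wrist_force: [-0.0, -0.3, -0.1]
gripper_width: 0.707
```

Call:
play_rows([
  [[0.65,0,0,0,0],[0.75,0,0,0,0],[1,0,0,0,0],[1,0,0,0,0],[1,0,0,0,0]],
])

```text
time_s: 4.53
tcp_pos: [0.4677, -0.2675, 0.113]
ee_rot: [[0.979, -0.206, 0.0], [-0.206, -0.979, 0.0], [0.0, -0.0, -1.0]]
wrist_force: [0.3, 0.7, -0.2]
gripper_width: 0.34
```

Gripped: the opening of 0.34 is 29.6 mm. Lifting.

Call:
play_rows([
  [[1,0,0,0,0],[1,0,0,0.005,0],[1,0,0,0.015,0],[1,0,0,0.03,0],[1,0,0,0.045,0]],
])

```text
time_s: 4.95
tcp_pos: [0.4673, -0.2674, 0.1586]
ee_rot: [[0.979, -0.205, -0.001], [-0.205, -0.979, 0.0], [-0.001, -0.0, -1.0]]
wrist_force: [-0.1, 0.2, -1.8]
gripper_width: 0.344
```

Call:
play_rows([
  [[1,0,0,0.015,0],[1,0,0,0.03,0],[1,0,0,0.045,0],[1,0,0,0.045,0],[1,0,0,0.045,0]],
])

```text
time_s: 5.37
tcp_pos: [0.468, -0.2674, 0.2039]
ee_rot: [[0.979, -0.206, 0.002], [-0.206, -0.979, -0.0], [0.002, -0.0, -1.0]]
wrist_force: [0.2, 0.4, -3.0]
gripper_width: 0.342
```

Run:
```python
from h import *
c=get_calibration("wrist"); I=capture("wrist"); cv2.imwrite("pics/w3.png",np.vstack([cv2.resize(I,(400,300)),cv2.resize(capture("scene")[80:260,80:320],(400,300))]));np.savez("w3.npz",**c)
s=sense();print(s["tcp_pos"],s["ee_rot"][:2,1],s["gripper_width"],s["wrist_force"],s["moment"])
```

```text
[ 0.46695851 -0.26708828  0.20204334] [-0.20559047 -0.97863786] 0.3458081987082366 [ 0.29649628  0.30800276 -3.16719804] [-0.06862929  0.02934523  0.04422276]
```

View pics/w3.png

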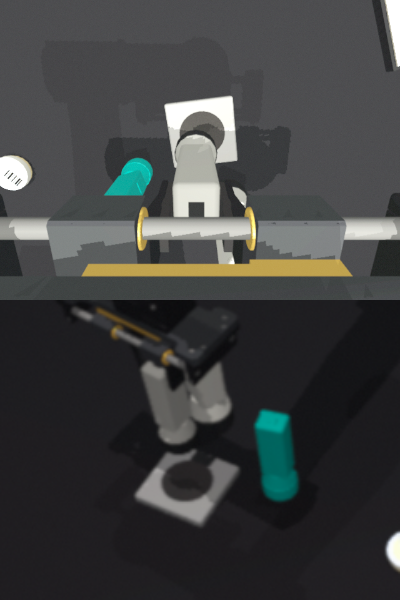

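Reader held upright, dock clear. Carrying it to above the label.

Call:
play_rows([
  [[1,0.006,0.009,0,0],[1,0.019,0.029,0,0],[1,0.036,0.055,0,0],[1,0.053,0.082,0,0],[1,0.07,0.108,0,0]],
])

```text
time_s: 5.88
tcp_pos: [0.5379, -0.1579, 0.2019]
ee_rot: [[0.979, -0.206, -0.002], [-0.206, -0.979, 0.0], [-0.002, 0.0, -1.0]]
wrist_force: [0.5, -0.9, -2.8]
gripper_width: 0.345
```

Call:
play_rows([
  [[1,0.017,0.0265,0,0],[1,0.034,0.053,0,0],[1,0.051,0.0795,0,0],[1,0.068,0.106,0,0],[1,0.085,0.132,0,0]],
])

```text
time_s: 6.3
tcp_pos: [0.6229, -0.0254, 0.2016]
ee_rot: [[0.979, -0.205, -0.002], [-0.205, -0.979, -0.0], [-0.002, 0.001, -1.0]]
wrist_force: [-0.4, 0.1, -2.4]
gripper_width: 0.344
```

Call:
play_rows([
  [[1,0.017,0.026,0,0],[1,0.03,0.046,0,0],[1,0.038,0.058,0,0],[1,0.043,0.066,0,0],[1,0.043,0.066,0,0]],
])

```text
time_s: 6.72
tcp_pos: [0.6661, 0.0399, 0.2017]
ee_rot: [[0.979, -0.204, -0.002], [-0.204, -0.979, -0.0], [-0.002, 0.001, -1.0]]
wrist_force: [-1.1, -0.5, -2.3]
gripper_width: 0.345
```

Run:
```python
from h import *
c=get_calibration("wrist"); I=capture("wrist"); S=capture("scene");T=capture("top")
cv2.imwrite("pics/s4full.png",S);cv2.imwrite("pics/t4full.png",T);cv2.imwrite("pics/w4full.png",I);np.savez("w4.npz",**c)
cv2.imwrite("pics/w4.png",np.hstack([cv2.resize(I,(400,300)),cv2.resize(S[200:380,200:440],(400,300))]))
s=sense();print(s["tcp_pos"],s["ee_rot"],s["joints"])
```

```text
[0.66498697 0.03746768 0.20286546] [[ 9.78494126e-01 -2.06271208e-01 -1.19768155e-03]
 [-2.06271820e-01 -9.78494644e-01 -4.10663688e-04]
 [-1.08721688e-03  6.48879958e-04 -9.99999198e-01]] [ 1.71080804e+01  2.63473125e+01  6.31356358e+00  2.44833393e-03
 -7.00387585e+01  6.09871351e+01]
```

View pics/w4.png

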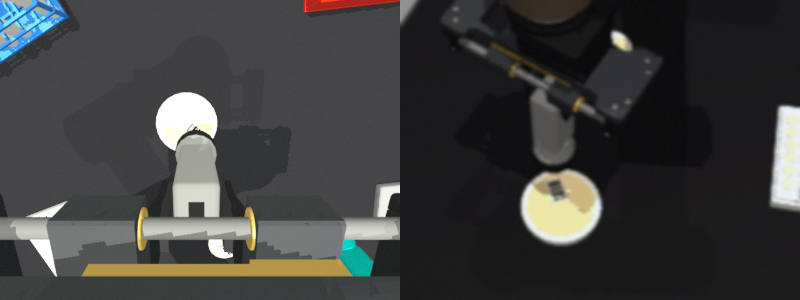

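The reader is held above the label, and the scene view shows the bars clearly. Next I lower 47 mm and hold.

Call:
play_rows([
  [[1,0,0,-0.012,0],[1,0,0,-0.026,0],[1,0,0,-0.037,0],[1,0,0,-0.044,0],[1,0,0,-0.0465,0]],
])

```text
time_s: 7.28
tcp_pos: [0.6646, 0.0375, 0.1551]
ee_rot: [[0.978, -0.206, -0.003], [-0.206, -0.978, -0.001], [-0.003, 0.001, -1.0]]
wrist_force: [-1.0, -0.4, -2.4]
gripper_width: 0.34
```

Call:
play_rows([
  [[1,0,0,0,0],[1,0,0,0,0],[1,0,0,0,0],[1,0,0,0,0],[1,0,0,0,0]],
])

```text
time_s: 7.7
tcp_pos: [0.6661, 0.0386, 0.1572]
ee_rot: [[0.979, -0.205, 0.001], [-0.205, -0.979, 0.0], [0.001, -0.001, -1.0]]
wrist_force: [-0.4, 0.1, -1.5]
gripper_width: 0.345
```

Run:
```python
from h import *
S=capture("scene");T=capture("top");c=get_calibration("wrist");I=capture("wrist")
cv2.imwrite("pics/v5.png",np.hstack([cv2.resize(I[120:340,220:420],(400,440),interpolation=2),cv2.resize(S[245:355,240:340],(400,440),interpolation=2)]))
cv2.imwrite("pics/t5.png",T);cv2.imwrite("pics/s5.png",S);cv2.imwrite("pics/w5.png",I);np.savez("w5.npz",**c)
print(np.mean([sense()["tcp_pos"]],0))
# dock corners, unobstructed, top camera
for n,J,(x0,y0,x1,y1) in(("top",T,(412,205,480,266)),("scene",S,(158,165,228,218))):
    g=cv2.cvtColor(J,6); m=np.zeros_like(g); m[y0:y1,x0:x1]=(g>75)[y0:y1,x0:x1]
    k=max(cv2.findContours(m,0,1)[0],key=cv2.contourArea); h=cv2.convexHull(k); q=cv2.approxPolyDP(h,5,True)[:,0]; w=ray(n,q,.014)
    print(n,q.tolist(),w[:,:2].round(4).tolist(),w.mean(0).round(4))
```

```text
[0.66585807 0.0385792  0.1568097 ]
top [[466, 211], [472, 258], [423, 261], [419, 214]] [[0.5094, -0.3258], [0.4117, -0.3201], [0.4171, -0.2212], [0.5142, -0.2288]] [ 0.4631 -0.274   0.014 ]
scene [[184, 166], [222, 180], [201, 213], [161, 197]] [[0.4177, -0.3192], [0.4233, -0.2236], [0.5189, -0.2281], [0.5116, -0.3268]] [ 0.4679 -0.2744  0.014 ]
```

View pics/v5.png

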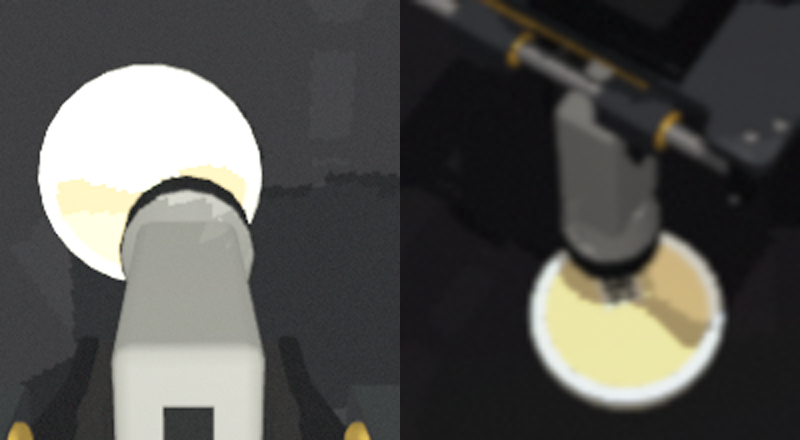

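Run:
```python
from h import *
c=dict(np.load("w5.npz"))
for n,uv,cc in(("scene",(293,314.2),None),("wrist",(313.5,208),c)):
    p=ray(n,[uv],.057,cc)[0]; T=np.array((cc or get_calibration(n))["T"]); d=p[:2]-T[:2,3]; d/=np.linalg.norm(d)
    print(n,p, p[:2]+(d if n=="scene" else -d)*.023, T[:3,3])
```

```text
scene [0.68654376 0.04661933 0.057     ] [0.66538887 0.03759322] [1.11036852 0.22745185 1.05300443]
wrist [0.68645571 0.03433593 0.057     ] [0.70896018 0.02958737] [0.74568027 0.02183924 0.33342621]
```

The two views put the head centre at about (0.665,0.038), on the label and under the TCP, so the reader is upright about 40 mm above it. Holding.

Call:
play_rows([
  [[1,0,0.001,-0.0005,0],[1,0,0.001,-0.0005,0],[1,0,0.001,-0.0005,0],[1,0,0.001,-0.0005,0],[1,0,0.001,-0.0005,0]],
])

```text
time_s: 8.27
tcp_pos: [0.6658, 0.0395, 0.156]
ee_rot: [[0.979, -0.205, -0.0], [-0.205, -0.979, -0.0], [-0.0, 0.0, -1.0]]
wrist_force: [-1.0, 0.2, -2.6]
gripper_width: 0.341
```

Call:
play_rows([
  [[1,0,0,0,0],[1,0,0,0,0],[1,0,0,0,0],[1,0,0,0,0],[1,0,0,0,0]],
])

```text
time_s: 8.68
tcp_pos: [0.6658, 0.0395, 0.1561]
ee_rot: [[0.979, -0.205, 0.0], [-0.205, -0.979, -0.0], [0.0, -0.0, -1.0]]
wrist_force: [0.9, -0.9, -2.5]
gripper_width: 0.341
```

Call:
play_rows([
  [[1,0,0,0,0],[1,0,0,0,0],[1,0,0,0,0],[1,0,0,0,0],[1,0,0,0,0]],
])

```text
time_s: 9.1
tcp_pos: [0.6658, 0.0395, 0.156]
ee_rot: [[0.979, -0.205, -0.0], [-0.205, -0.979, -0.0], [-0.0, 0.0, -1.0]]
wrist_force: [0.1, 0.5, -3.2]
gripper_width: 0.344
```

Call:
play_rows([
  [[1,0,0,0,0],[1,0,0,0,0],[1,0,0,0,0],[1,0,0,0,0],[1,0,0,0,0]],
])

```text
time_s: 9.52
tcp_pos: [0.6658, 0.0395, 0.1561]
ee_rot: [[0.979, -0.205, 0.0], [-0.205, -0.979, -0.0], [0.0, -0.0, -1.0]]
wrist_force: [0.2, -0.9, -2.5]
gripper_width: 0.341
```

Call:
play_rows([
  [[1,0,0,0,0],[1,0,0,0,0],[1,0,0,0,0],[1,0,0,0,0],[1,0,0,0,0]],
])

```text
time_s: 9.93
tcp_pos: [0.6658, 0.0395, 0.156]
ee_rot: [[0.979, -0.205, -0.0], [-0.205, -0.979, -0.0], [-0.0, 0.0, -1.0]]
wrist_force: [-0.1, -0.4, -3.2]
gripper_width: 0.341
```

Call:
play_rows([
  [[1,0,0,0,0],[1,0,0,0,0],[1,0,0,0,0],[1,0,0,0,0],[1,0,0,0,0]],
])

```text
time_s: 10.35
tcp_pos: [0.6657, 0.0395, 0.156]
ee_rot: [[0.979, -0.205, -0.0], [-0.205, -0.979, -0.0], [-0.0, 0.0, -1.0]]
wrist_force: [-0.3, -0.4, -2.1]
gripper_width: 0.34
```

Call:
play_rows([
  [[1,0,0,0,0],[1,0,0,0,0],[1,0,0,0,0],[1,0,0,0,0],[1,0,0,0,0]],
])

```text
time_s: 10.77
tcp_pos: [0.6658, 0.0395, 0.156]
ee_rot: [[0.979, -0.205, -0.0], [-0.205, -0.979, -0.0], [-0.0, 0.0, -1.0]]
wrist_force: [0.5, -0.1, -2.0]
gripper_width: 0.339
```

Held still for about 2.9 s. Lifting and returning to the middle of the dock, about (0.463,-0.275).

Call:
play_rows([
  [[1,0,0,0.012,0],[1,0,0,0.03,0],[1,0,0,0.046,0],[1,-0.006,-0.009,0.046,0],[1,-0.019,-0.029,0.046,0]],
])

```text
time_s: 11.18
tcp_pos: [0.6479, 0.0118, 0.2024]
ee_rot: [[0.979, -0.203, 0.003], [-0.203, -0.979, 0.001], [0.003, -0.002, -1.0]]
wrist_force: [-1.5, -0.5, -2.9]
gripper_width: 0.341
```

Call:
play_rows([
  [[1,-0.017,-0.0265,0,0],[1,-0.034,-0.053,0,0],[1,-0.051,-0.0795,0,0],[1,-0.068,-0.106,0,0],[1,-0.085,-0.132,0,0]],
])

```text
time_s: 11.6
tcp_pos: [0.5596, -0.123, 0.2011]
ee_rot: [[0.979, -0.206, -0.001], [-0.206, -0.979, 0.0], [-0.001, 0.0, -1.0]]
wrist_force: [0.4, -0.7, -1.8]
gripper_width: 0.341
```

Call:
play_rows([
  [[1,-0.017,-0.0265,0,0],[1,-0.034,-0.053,0,0],[1,-0.051,-0.0795,0,0],[1,-0.066,-0.103,0,0],[1,-0.08,-0.125,0,0]],
])

```text
time_s: 12.02
tcp_pos: [0.4793, -0.2479, 0.2013]
ee_rot: [[0.978, -0.206, -0.001], [-0.206, -0.978, 0.001], [-0.001, -0.0, -1.0]]
wrist_force: [0.4, -0.4, -3.0]
gripper_width: 0.344
```

Call:
play_rows([
  [[1,-0.01,-0.016,0,0],[1,-0.0185,-0.0285,0,0],[1,-0.0185,-0.0285,-0.01,0],[1,-0.0185,-0.0285,-0.03,0],[1,-0.0185,-0.0285,-0.045,0]],
])

```text
time_s: 12.43
tcp_pos: [0.462, -0.2748, 0.1553]
ee_rot: [[0.978, -0.207, -0.001], [-0.207, -0.978, 0.001], [-0.001, -0.001, -1.0]]
wrist_force: [0.7, 0.1, -3.3]
gripper_width: 0.339
```

Call:
play_rows([
  [[1,0,0,-0.015,0],[1,0,0,-0.023,0],[1,0,0,-0.028,0],[1,0,0,-0.028,0],[1,0,0,-0.028,0]],
])

```text
time_s: 12.85
tcp_pos: [0.4636, -0.275, 0.1293]
ee_rot: [[0.979, -0.205, 0.0], [-0.205, -0.979, -0.0], [0.0, 0.0, -1.0]]
wrist_force: [-0.4, 0.0, -2.4]
gripper_width: 0.343
```

Run:
```python
from h import *
c=get_calibration("wrist");I=capture("wrist");S=capture("scene");np.savez("w6.npz",**c)
cv2.imwrite("pics/w6.png",I);cv2.imwrite("pics/s6.png",S)
cv2.imwrite("pics/v6.png",np.hstack([cv2.resize(I[80:300,220:420],(400,440),interpolation=2),cv2.resize(S[115:225,150:250],(400,440),interpolation=2)]))
print(sense()["tcp_pos"])
```

```text
[ 0.46401599 -0.27516035  0.129944  ]
```

View pics/v6.png

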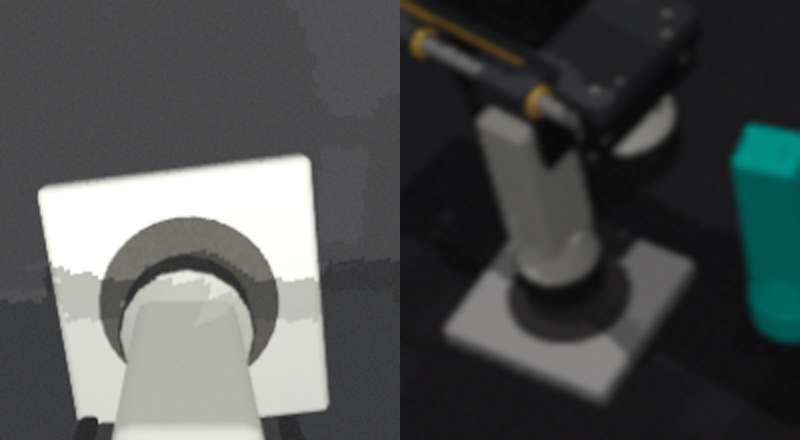

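The wrist and scene views both show the reader about 16 mm above the dock, inside the round mark. Next I check the centring.

Run:
```python
from h import *
c=dict(np.load("w6.npz"))
def ctr(n,uv,z,r,cc):
    p=ray(n,[uv],z,cc)[0]; T=np.array((cc or get_calibration(n))["T"]); d=p[:2]-T[:2,3]; d/=np.linalg.norm(d); return p[:2]+d*r
a=ctr("w",(314.2,188.5),.014,.034,c);b=ctr("w",(313.5,207),.031,.023,c);print("wrist mark",a,"head",b)
d=ray("",[(220+x/2,80+y/2) for x,y in((39,186),(310,154),(328,407),(78,420))],.014,c)[:,:2];print("dock",(d[0]+d[2])/2,(d[1]+d[3])/2)
f=lambda x,y:(150+(x-400)/4,115+y/4)
print("scene mark",ctr("scene",f(570,342),.014,.034,None),"head",ctr("scene",f(557,307),.031,.023,None))
```

```text
wrist mark [ 0.46156801 -0.2755444 ] head [ 0.46260478 -0.27484602]
dock [ 0.46349562 -0.27604752] [ 0.46647335 -0.27604831]
scene mark [ 0.46932105 -0.28051153] head [ 0.46986763 -0.28242409]
```

Centred to within 1–2 mm. Lowering gently.

Call:
play_rows([
  [[1,0,0,-0.006,0],[1,0,0,-0.011,0],[1,0,0,-0.014,0],[1,0,0,-0.0145,0],[1,0,0,-0.0145,0]],
])

```text
time_s: 13.37
tcp_pos: [0.463, -0.275, 0.1142]
ee_rot: [[0.979, -0.205, -0.001], [-0.205, -0.979, 0.0], [-0.001, 0.0, -1.0]]
wrist_force: [0.4, 0.0, -2.7]
gripper_width: 0.341
```

Call:
play_rows([
  [[1,0,0,-0.0004,0],[1,0,0,-0.0008,0],[1,0,0,-0.0012,0],[1,0,0,-0.0012,0],[1,0,0,-0.0012,0]],
])

```text
time_s: 13.78
tcp_pos: [0.4633, -0.275, 0.1134]
ee_rot: [[0.979, -0.205, 0.0], [-0.205, -0.979, -0.0], [0.0, 0.0, -1.0]]
wrist_force: [-0.0, -0.2, -2.4]
gripper_width: 0.34
```

Call:
play_rows([
  [[1,0,0,-0.0003,0],[1,0,0,-0.0006,0],[1,0,0,-0.0006,0],[1,0,0,-0.0006,0]],
])

```text
time_s: 14.12
tcp_pos: [0.4634, -0.2751, 0.113]
ee_rot: [[0.979, -0.205, 0.0], [-0.205, -0.979, -0.0], [0.0, 0.0, -1.0]]
wrist_force: [-0.1, 0.0, -0.7]
gripper_width: 0.34
```

Call:
play_rows([
  [[1,0,0,-0.0003,0],[1,0,0,-0.0003,0],[1,0,0,-0.0003,0]],
])

```text
time_s: 14.37
tcp_pos: [0.4635, -0.2751, 0.113]
ee_rot: [[0.979, -0.205, 0.001], [-0.205, -0.979, -0.0], [0.001, 0.0, -1.0]]
wrist_force: [-0.8, 1.1, 2.8]
gripper_width: 0.343
```

The force shows the reader standing on the dock, pressed lightly. Opening slowly.

Call:
play_rows([
  [[0.64,0,0,0,0],[0.6,0,0,0,0],[0.55,0,0,0,0],[0.5,0,0,0,0],[0.4,0,0,0,0]],
])

```text
time_s: 14.78
tcp_pos: [0.4633, -0.2751, 0.1123]
ee_rot: [[0.979, -0.205, -0.0], [-0.205, -0.979, -0.0], [-0.0, 0.0, -1.0]]
wrist_force: [0.8, -0.3, 0.2]
gripper_width: 0.504
```

Call:
play_rows([
  [[0.2,0,0,0,0],[0,0,0,0,0],[0,0,0,0,0],[0,0,0,0,0],[0,0,0,0,0]],
])

```text
time_s: 15.2
tcp_pos: [0.4633, -0.275, 0.1125]
ee_rot: [[0.979, -0.205, 0.0], [-0.205, -0.979, -0.0], [0.0, 0.0, -1.0]]
wrist_force: [-0.1, -0.2, -0.2]
gripper_width: 0.87
```

Call:
play_rows([
  [[0,0,0,0.01,0],[0,0,0,0.03,0],[0,0,0,0.055,0],[0,0,0,0.08,0],[0,0,0,0.11,0]],
])

```text
time_s: 15.62
tcp_pos: [0.4625, -0.2748, 0.2235]
ee_rot: [[0.979, -0.205, -0.002], [-0.205, -0.979, 0.001], [-0.002, -0.0, -1.0]]
wrist_force: [1.1, 0.7, -0.1]
gripper_width: 0.998
```

Call:
play_rows([
  [[0,-0.015,0.005,0.02,0],[0,-0.03,0.015,0.03,0],[0,-0.03,0.018,0.03,0],[0,-0.03,0.018,0.03,0],[0,-0.03,0.018,0.03,0]],
])

```text
time_s: 16.03
tcp_pos: [0.4333, -0.2569, 0.2524]
ee_rot: [[0.979, -0.205, 0.0], [-0.205, -0.979, 0.0], [0.0, -0.0, -1.0]]
wrist_force: [-0.2, -0.2, -1.2]
gripper_width: 1.001
```

Run:
```python
from h import *
c=get_calibration("wrist");I=capture("wrist");S=capture("scene");np.savez("w7.npz",**c)
cv2.imwrite("pics/v7.png",np.hstack([cv2.resize(I,(400,300)),cv2.resize(S,(400,300))]))
cv2.imwrite("pics/w7.png",I)
print(sense()["tcp_pos"])
g=cv2.cvtColor(S,6); m=np.zeros_like(g); m[295:352,265:330]=(g>130)[295:352,265:330]
k=max(cv2.findContours(m,0,1)[0],key=cv2.contourArea);e=cv2.fitEllipse(k);print(e,ray("scene",[e[0]],.014))
```

```text
[ 0.43333875 -0.25702782  0.25155664]
((296.23150634765625, 323.3693542480469), (45.04001998901367, 47.95791244506836), 87.1405029296875) [[0.68377244 0.05141934 0.014     ]]
```

View pics/v7.png

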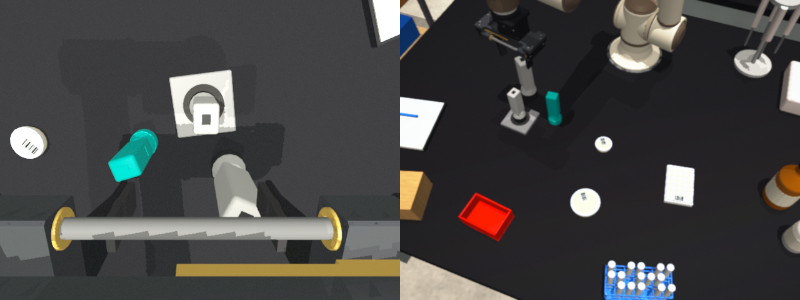

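The reader stands upright in the middle of the mark, at (206,118) in the wrist half. The dish is unmoved to 0.1 mm, and the gripper is open and clear. Handing in.

```bash
python3 -c "
from station import *
print(finish_job())"
```

```text
the job is handed in; nothing more can be done
None
```

The job is done and handed in; the last robot reading was 16 s into the 45 s limit, and no verdict was reported.

- **Scan:** I picked the smaller grey reader off its dock and held it upright and still for about 2.9 s. Its lower end was about 40 mm above the middle of the large dish's label.
- **Return:** I lowered the reader onto the middle of the dock until a light contact of about 3 N, released it, and backed the gripper off clear.

**Last checks:**
- The reader stands upright inside the dock's mark. Just before the final lowering it measured within 1–2 mm of the mark's centre.
- The large dish has not moved (about 0.1 mm or less by the scene camera). The small dish looks unmoved too, but I checked that only by eye.
- The scene camera disagrees with the other two by about 3–6 mm in x at the dock, so I placed the reader by offsets measured within each single view, which agreed to about 1 mm.

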